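# Click the dividing wheel round to its pointer

## Task

On the engraver's dividing fixture, push the lobes of the star-shaped thumbwheel with a fingertip to turn it clockwise (seen from above), click by click, until the lobe with the raised rib rests in its click right at the fixed pointer; do not run it a click past the pointer. Push gently, do not touch the steel watch back clamped on top of the wheel, do not lift or shove the fixture, which only stands on the table, and leave the other things on the bench where they are.

Things in the scene. Friction and masses are not known exactly. Their poses are not given: they have to be found in the camera images.
- fixture: the dividing fixture's heavy grey base (2.6 kg, loose on the table): a round foot 160 mm across and 16 mm high, with a 60 mm wide tongue running to 150 mm along its +x, where a block 40 mm wide, from 120 to 146 mm out, 56 mm high, carries the pointer. Origin on the wheel's axis at table height, z up
- axis (a point): on the wheel's vertical axis, at the height of the top of the wheel's lobes, 43 mm above the table; axes as the base's
- pointer (a point): tip of the small dark fixed pointer, 92 mm from the wheel's axis along the base's +x, 53 mm above the table, above and just past the ends of the lobes
- wheel (a joint): angle of the star wheel, rad: 0 with the ribbed lobe at the pointer, growing clockwise seen from above; at the start two to four clicks short (negative). A sprung roller makes a click each pi/4 rad, always with a lobe in the pointer's direction. About 4 N at a lobe pushes it out of a click; past half way it snaps on into the next; left alone it settles in the nearest click, maybe still doing so at the start
- rib_tip (a point): outer end of the ribbed lobe, 89 mm from the wheel's axis, turning with the wheel; the dark steel rib on top of this one lobe is 58 mm long, 8 mm wide and 6 mm tall (top 49 mm above the table)
- star: the aluminium star wheel's eight radial lobes, which the fingertip pushes: every 45 degrees, 10 mm wide, from the wheel's disc (radius 46 mm) out to radius 90 mm, 27 to 43 mm above the table; between lobes the gap is 48 mm at radius 74 mm, open down to the base's foot (16 mm). Origin on the axis 27 mm above the table, x along the ribbed lobe, turns with the wheel
- blank: steel watch back, 40 mm across, clamped at the middle of the wheel between three small brass jaws, from 47 to 55 mm above the table; not to be touched. Origin under its centre
- oil: small amber glass oil bottle, 32 mm across, 75 mm tall, bystander; origin under its centre
- solvent: small clear plastic dropper bottle, 34 mm across, 80 mm tall, bystander; origin under its centre
- loupe: black open cup-shaped eye loupe, 36 mm across, 32 mm tall, bystander; origin under its centre
- stone: sharpening stone on a wooden block, 150 x 50 x 30 mm tall, long axis along its x, bystander; origin under its centre
- vise: round steel engraver's ball vise, 104 mm across, 100 mm tall, bystander; origin under its centre
- dish: small white bowl, 70 mm across, 22 mm tall, bystander; origin under its centre
Things that resemble listed ones, but are neither listed nor needed, are in the scene too. What is shaped like the fixture but pink is not meant.

How it is judged:
By the outcome, as a careful person would: the job done as asked, in the order asked, and still so for the second after the job is handed in, with the robot touching nothing.
It also fails if it takes over 67 s, if anything falls off the work surface, if the arm or the gripper's body presses on something with over 40 N, if the wrist force passes 120 N, or if a joint passes its speed limit or range.

## Robot

A 7-joint arm with a two-finger parallel gripper is mounted at the origin on the work surface. World frame = base frame: x ahead of the robot, y to its left, z up, the work surface at z = 0. Lengths are in m, angles in rad, forces in N, time in s.
With the tool pointing down it reaches from about 0.425 to 0.975 m from the base axis. Payload 16.7 kg.
Tool frame: the origin (TCP) lies on the centre line of the jaws, within the pads' length; the fingertips stand 25 mm ahead of it and the grasp point (between the pads) lies 6 mm ahead of it (r.tip_reach is the distance from the TCP to the fingertips, in m); z points along the fingers, y is the direction in which the jaws open and shut (so a half turn about z gives the same grasp; the last joint's range is limited). The gripper opens to 85 mm and grips with 20 to 120 N. Pads are 22 mm wide; open, the fingers measure 114 mm over their backs; the gripper's body (76 mm by 85 mm) begins 54 mm behind the grasp point. The pads swing forward as they close: fully open they stand 13 mm farther back than shut.
Start: joints at [1.052, 0.426, 0.074, 1.606, -0.034, 1.111, -0.067], TCP at [0.244, -0.629, 0.256] pointing down, gripper open.
Joint ranges: [-2.85, 2.85], [-0.5, 2.14], [-1.23, 1.37], [0.21, 2.46], [-1.02, 4.16], [0.16, 2.05], [-2.73, 2.73]. Speed limits (rad/s): [1.89, 1.89, 2.39, 2.39, 3.01, 3.01, 3.01].

## Interface

Orientations are given as a 3x3 rotation matrix whose columns are the frame's x, y, z axes.
In Python, from cell import r, grab_frame gives the robot as it stands.
- The arm moves only by the tool servo_tool, never from a script. Its argument "steps" is a list of rows, each an object with "slide": the shift along the tool's x, y, z as a fraction of full scale, a list of three; "spin": the turn about the tool's z as a fraction of full scale. A call has exactly 8 rows; each row is the pose to reach, as a shift and turn from the pose commanded when the call began, along the tool's axes at that moment, turning the shorter way round; what a row does not reach only later rows make up. Full scale, the value 1, is 12 cm for a shift and 360 degrees for a turn. A row lasts 1/8 s, in which the tool goes at most 62.5 mm and 10.7 degrees, less where a joint would pass 70% of its speed; a pose out of reach is approached as far as the arm can. A call with a number of a shift or a turn outside -1 to 1 is refused whole. A call with a gripper value outside its range is refused whole. "fingers" is the closure, from -1 (fully open) to 1 (shut), set as the call begins (left out, the last holds). The fingers move at their own pace and stop on an object; "force" is the grip in N (left out, the last holds). Time passes only in rows, so rows that repeat a pose let the fingers close, or fill a call up. It gives the time, the measured TCP pose, the force and the opening at its end, in the units of the state.
- r.sense(): the state, without advancing time (a new reading comes with each control period).
- grab_frame(name): name is "scene" or "top"; returns a dict with "img" (420x560x3 uint8, blue, green, red), "depth" (420x560 float32, m along the optical axis (not along the pixel's ray), 0 where there is no reading), "mtx" (3x3 intrinsics, pixels), "position" and "attitude" of the camera in the world. Camera axes: x right, y up, looking along -z (the intrinsics and any distortion apply to the point x, -y, -z); pixel columns grow to the right and rows downward; lengths in m; the calibration is good to about 2 mm. A picture is of the moment at which its call begins.
- r.finish_job(): hands the job in, once; it reports no verdict.
The state is a dict: "time_s": time; "joint_positions": joint angles; "dq": joint speeds; "tau": joint torques, N m; "tool_pos": TCP position; "orientation": TCP orientation; "ft_force": force on the tool from outside, world axes, zero at the start; "moment": the same for the moment, N m; "gripper_width": opening from 0.0 (shut) to 1.0 (fully open).
Only numpy, scipy, OpenCV 4.12 (cv2) and the standard library are available. Lean on these libraries where they do the work, as an engineer would, in place of code of your own. Each camera call takes 0.05 s, during which the arm holds its last target. There are 200 camera calls.

## Working session

There is one attempt and no reset: what is moved stays moved. The work goes in short steps, Python scripts to look and compute and a tool call to move; the robot and the scene stay as the last step left them, time stands still between calls to the robot, and variables do not carry over. Pictures are saved under pics/ and viewed, about 8 in all and at most 12, crops included, and the job is handed in when it is done.

Besides the shell and the picture viewer there is one more tool, called after "Request:" by a JSON object that holds its "api" and its "payload". servo_tool: Moves the arm, as the interface text tells. Shift numbers are shares of 12 cm and turn numbers shares of 360 degrees, none past 1 either way. Its arguments: {"type":"object","properties":{"steps":{"type":"array"},"fingers":{"type":"number"},"force":{"type":"number"}},"required":["steps"]}

```bash
mkdir -p pics
python3 - <<'E'
from cell import r, grab_frame
import cv2,numpy as np
s=r.sense();print(s['time_s'],s['tool_pos'],s['orientation'],s['gripper_width'],r.tip_reach)
for n in('scene','top'):
    f=grab_frame(n);cv2.imwrite(f'pics/{n}0.png',f['img']);np.savez(f'pics/{n}0.npz',**f);print(n,f['position'],f['attitude'],f['mtx'],f.keys())
E
```

```text
0.0 [ 0.24382254 -0.62901955  0.25561522] [[ 9.32381152e-01  3.61476260e-01 -5.48363743e-04]
 [ 3.61476663e-01 -9.32380459e-01  1.14130650e-03]
 [-9.87284342e-05 -1.26235336e-03 -9.99999198e-01]] 0.9988855264699913 0.025
scene [1.3993285  0.34240452 0.6290026 ] [[-0.34293637 -0.51351381  0.78657372]
 [ 0.93935816 -0.18831769  0.28660549]
 [ 0.00094987  0.83716188  0.54695437]] [[496.11696431   0.         283.74769803]
 [  0.         496.11696431 214.74738633]
 [  0.           0.           1.        ]] dict_keys(['img', 'depth', 'mtx', 'position', 'attitude'])
top [0.48427229 0.04013256 0.87542385] [[-0.02179539  0.99386628 -0.10841942]
 [-0.99959036 -0.0236752  -0.01608124]
 [-0.01854945  0.10802451  0.99397516]] [[397.44513711   0.         279.87213806]
 [  0.         397.44513711 206.20802216]
 [  0.           0.           1.        ]] dict_keys(['img', 'depth', 'mtx', 'position', 'attitude'])
```

View pics/top0.png

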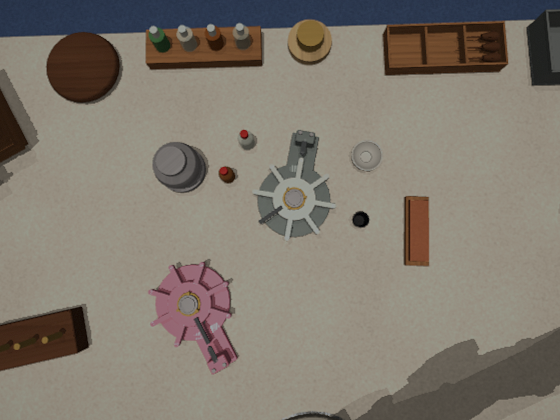

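View pics/scene0.png

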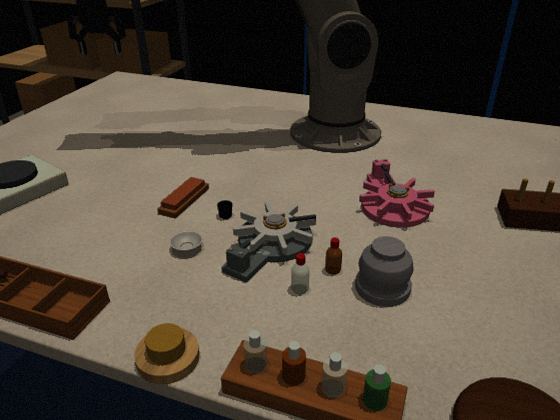

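The top view shows the grey fixture at (295,198) with its pointer block at (305,140) and the dark rib at (270,215). The pink decoy is at (188,303), with its own rib and pointer. I choose the grey one; next I'll measure it and check it in a crop.

```bash
cat > h.py <<'E'
import numpy as np,cv2
def ray(f,uv,z):
    K=f['mtx'];uv=np.atleast_2d(uv).astype(float)
    d=np.c_[(uv[:,0]-K[0,2])/K[0,0],-(uv[:,1]-K[1,2])/K[1,1],-np.ones(len(uv))]@f['attitude'].T
    return f['position']+d*((z-f['position'][2])/d[:,2])[:,None]
def cloud(f):
    h,w=f['depth'].shape;u,v=np.meshgrid(np.arange(w),np.arange(h));K=f['mtx'];d=f['depth']
    p=np.stack([(u-K[0,2])/K[0,0]*d,-(v-K[1,2])/K[1,1]*d,-d],-1)
    return p@f['attitude'].T+f['position']
def proj(f,P):
    p=(np.atleast_2d(P)-f['position'])@f['attitude'];K=f['mtx']
    return np.c_[K[0,2]-K[0,0]*p[:,0]/p[:,2],K[1,2]+K[1,1]*p[:,1]/p[:,2]]
E
python3 - <<'E'
from h import *
f=dict(np.load('pics/top0.npz'));P=cloud(f)
c=f['img'][110:255,235:400];cv2.imwrite('pics/crop0.png',cv2.resize(c,None,fx=4.8,fy=4,interpolation=cv2.INTER_CUBIC)[:600,:800])
g=ray(f,[295,198],.05)[0];print('guess',g)
hsv=cv2.cvtColor(f['img'],cv2.COLOR_BGR2HSV)
near=np.hypot(P[...,0]-g[0],P[...,1]-g[1])<.1
# lobes: depth band
m=near&(P[...,2]>.034)&(P[...,2]<.046);q=P[m]
print(m.sum(),np.median(q[:,2]))
# blank
b=near&(P[...,2]>.050)&(np.hypot(P[...,0]-g[0],P[...,1]-g[1])<.03);print('blank',b.sum(),P[b].mean(0))
(cx,cy),rad=cv2.minEnclosingCircle(q[:,:2].astype(np.float32));print('enc',cx,cy,rad)
foot=near&(P[...,2]>.010)&(P[...,2]<.022);(a,bb),rr=cv2.minEnclosingCircle(P[foot][:,:2].astype(np.float32));print('foot',a,bb,rr)
c=np.array([cx,cy]);
d=q[:,:2]-P[b].mean(0)[:2];R=np.hypot(*d.T);k=(R>.06)&(R<.09);a=np.arctan2(d[k,1],d[k,0])
print('lobe phase deg',np.degrees(np.angle(np.exp(8j*a).mean()))/8, abs(np.exp(8j*a).mean()))
blk=(P[...,2]>.05)&(P[...,2]<.062)&(np.hypot(P[...,0]-g[0],P[...,1]-g[1])<.16)&(np.hypot(P[...,0]-g[0],P[...,1]-g[1])>.10)
bl=P[blk];print('block',blk.sum(),cv2.minAreaRect(bl[:,:2].astype(np.float32)))
E
```

```text
guess [0.59082602 0.02145677 0.05      ]
1823 0.04151435960691696
blank 283 [0.59068869 0.02469665 0.05309595]
enc 0.5909214019775391 0.024738024920225143 0.0896589383482933
foot 0.6014374494552612 0.021643104031682014 0.09028495103120804
lobe phase deg -11.657197138369574 0.9463404140387758
block 318 ((0.6982355713844299, 0.08076940476894379), (0.06334596872329712, 0.21431247889995575), 16.837703704833984)
```

View pics/crop0.png

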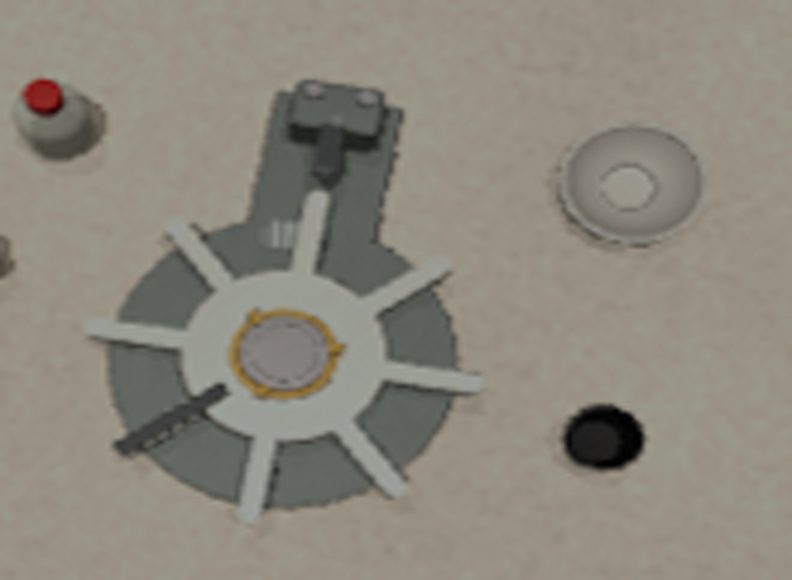

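The crop confirms the grey fixture. The lobes lie at bearing -11.7°+45k, the pointer block is at the top (335,110 in the crop), and the rib points down-left (170,418). The rib is therefore 3 clicks short. I'll enter the gap at bearing -79° with the fingers shut.

Request:
{"api": "servo_tool", "payload": {"steps": [{"slide":[0.06,-0.045,0],"spin":0},{"slide":[0.18,-0.135,0],"spin":0},{"slide":[0.32,-0.24,0],"spin":0},{"slide":[0.46,-0.345,0],"spin":0},{"slide":[0.6,-0.45,0],"spin":0},{"slide":[0.74,-0.555,0],"spin":0},{"slide":[0.88,-0.66,0],"spin":0},{"slide":[1,-0.75,0],"spin":0}], "fingers": 1, "force": 40}}

```text
time_s: 1.1
tool_pos: [0.3241, -0.5008, 0.2563]
orientation: [[0.932, 0.362, 0.0], [0.362, -0.932, 0.0], [0.0, -0.0, -1.0]]
ft_force: [-0.1, -0.3, 0.4]
gripper_width: -0.003
```

Request:
{"api": "servo_tool", "payload": {"steps": [{"slide":[0.12,-0.09,0],"spin":0},{"slide":[0.24,-0.18,0],"spin":0},{"slide":[0.36,-0.27,0],"spin":0},{"slide":[0.5,-0.375,0],"spin":0},{"slide":[0.62,-0.465,0],"spin":0},{"slide":[0.74,-0.555,0],"spin":0},{"slide":[0.88,-0.66,0],"spin":0},{"slide":[1,-0.75,0],"spin":0}]}}

```text
time_s: 2.1
tool_pos: [0.4033, -0.3737, 0.2563]
orientation: [[0.932, 0.362, 0.0], [0.362, -0.932, 0.0], [0.0, -0.0, -1.0]]
ft_force: [-0.9, 0.2, -0.7]
gripper_width: 0.002
```

Request:
{"api": "servo_tool", "payload": {"steps": [{"slide":[0.12,-0.09,0],"spin":0},{"slide":[0.24,-0.18,0],"spin":0},{"slide":[0.36,-0.27,0],"spin":0},{"slide":[0.5,-0.375,0],"spin":0},{"slide":[0.62,-0.465,0],"spin":0},{"slide":[0.74,-0.555,0],"spin":0},{"slide":[0.88,-0.66,0],"spin":0},{"slide":[1,-0.75,0],"spin":0}]}}

```text
time_s: 3.1
tool_pos: [0.4827, -0.2464, 0.2563]
orientation: [[0.932, 0.362, 0.0], [0.362, -0.932, 0.0], [0.0, -0.0, -1.0]]
ft_force: [0.1, -0.6, 0.6]
gripper_width: 0.001
```

Request:
{"api": "servo_tool", "payload": {"steps": [{"slide":[0.12,-0.09,0],"spin":-0.02},{"slide":[0.24,-0.18,0],"spin":-0.04},{"slide":[0.36,-0.27,0],"spin":-0.06},{"slide":[0.5,-0.375,0],"spin":-0.08},{"slide":[0.62,-0.465,0],"spin":-0.1},{"slide":[0.74,-0.555,0],"spin":-0.12},{"slide":[0.88,-0.66,0],"spin":-0.14},{"slide":[1,-0.75,0],"spin":-0.16}]}}

```text
time_s: 4.1
tool_pos: [0.5619, -0.1191, 0.2563]
orientation: [[0.19, 0.982, 0.0], [0.982, -0.19, 0.0], [0.0, -0.0, -1.0]]
ft_force: [-0.9, -0.3, 0.3]
gripper_width: -0.002
```

```bash
cat >> h.py <<'E'
C=np.array([.5908,.0247])
def lobes(f,C=C):
    """lobe phase (deg, mod 45), and rib bearing from dark pixels, wheel centre bearing frame"""
    P=cloud(f);d=P[...,:2]-C;R=np.hypot(d[...,0],d[...,1]);a=np.arctan2(d[...,1],d[...,0])
    br=f['img'].max(2)
    k=(R>.06)&(R<.088)&(P[...,2]>.036)&(P[...,2]<.045)&(br>110)
    rb=(R>.03)&(R<.088)&(P[...,2]>.044)&(P[...,2]<.053)&(br<90)
    z=np.exp(8j*a[k]).mean() if k.any() else 0
    return np.degrees(np.angle(z))/8,abs(z),k.sum(),np.degrees(np.angle(np.exp(1j*a[rb]).sum())),rb.sum()
def steps(s,bears,r=.074,z=.051,C=C):
    """rows in servo units, tool x radial outward at (bearing+180)"""
    R0=s['orientation'];out=[]
    for b in bears:
        t=np.radians(b);p=np.r_[C+r*np.array([np.cos(t),np.sin(t)]),z]
        sl=R0.T@(p-s['tool_pos'])/.12
        yaw=np.degrees(np.arctan2(R0[1,0],R0[0,0]));sp=-((b+180-yaw+180)%360-180)/360
        out.append((np.round(sl,3).tolist(),round(sp,3)))
    for o in out:print(o)
E
python3 - <<'E'
from cell import r,grab_frame
from h import *
for n in('top','scene'):print(lobes(grab_frame(n)))
print(lobes(dict(np.load('pics/top0.npz'))),lobes(dict(np.load('pics/scene0.npz'))))
s=r.sense();print(s['joint_positions'],s['tool_pos']);steps(s,[-79],z=.10)
f=grab_frame('top');P=cloud(f)
c=f['img'][110:255,235:400];cv2.imwrite('pics/crop1.png',cv2.resize(c,None,fx=4,fy=4,interpolation=cv2.INTER_CUBIC))
E
```

```text
(np.float64(-11.64733773079134), np.float64(0.9494041832084269), np.int64(436), np.float64(123.50163927959927), np.int64(84))
(np.float64(-11.593931997115735), np.float64(0.9264922394811057), np.int64(225), np.float64(121.46767809608522), np.int64(87))
(np.float64(-11.721282841619951), np.float64(0.9513018092927585), np.int64(421), np.float64(123.38763714640292), np.int64(94)) (np.float64(-11.648552090387469), np.float64(0.9259378938084464), np.int64(226), np.float64(121.55430848680092), np.int64(89))
[ 0.40290896  0.28698519 -0.3705713   1.81618951  0.11668747  1.05963818
 -0.20223139] [ 0.56226615 -0.11803864  0.25626102]
([0.64, 0.238, 1.303], np.float64(-0.061))
```

Request:
{"api": "servo_tool", "payload": {"steps": [{"slide":[0.08,0.03,0.05],"spin":-0.01},{"slide":[0.2,0.08,0.15],"spin":-0.02},{"slide":[0.34,0.13,0.3],"spin":-0.035},{"slide":[0.48,0.18,0.45],"spin":-0.05},{"slide":[0.58,0.22,0.6],"spin":-0.061},{"slide":[0.64,0.238,0.75],"spin":-0.061},{"slide":[0.64,0.238,0.9],"spin":-0.061},{"slide":[0.64,0.238,1],"spin":-0.061}]}}

```text
time_s: 5.25
tool_pos: [0.6038, -0.051, 0.135]
orientation: [[-0.185, 0.983, -0.001], [0.983, 0.185, -0.0], [-0.0, -0.001, -1.0]]
ft_force: [0.3, -0.6, 0.0]
gripper_width: 0.0
```

Run:
```python
from cell import r,grab_frame
from h import *
s=r.sense();print(s['tool_pos'],s['joint_positions'][6]);steps(s,[-79])
a=grab_frame('top')['img'][90:270,215:415];b=grab_frame('scene')['img'][110:290,180:380]
cv2.imwrite('pics/c1.png',cv2.resize(np.hstack([a,b]),None,fx=2,fy=2,interpolation=cv2.INTER_CUBIC))
```

```text
[ 0.60383857 -0.05102481  0.13495273] -0.05300183309204837
([0.024, 0.014, 0.7], np.float64(-0.001))
```

View pics/c1.png

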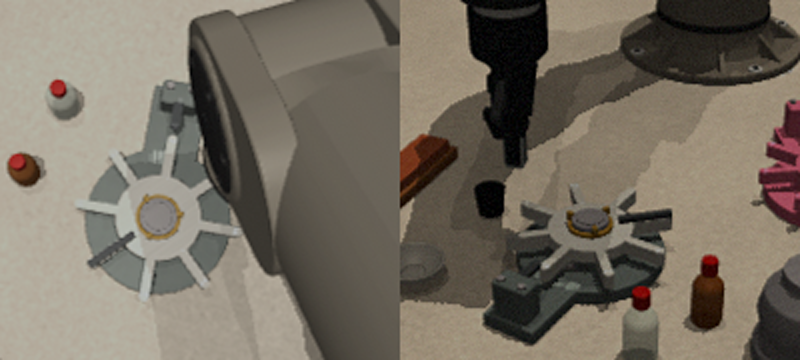

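Left: the arm hides the entry gap from the top camera, but the wheel is unchanged. Right: the shut fingertips at (515,163) hang over the near side of the wheel. I'll descend into the gap.

Request:
{"api": "servo_tool", "payload": {"steps": [{"slide":[0.024,0.014,0.1],"spin":0},{"slide":[0.024,0.014,0.2],"spin":0},{"slide":[0.024,0.014,0.3],"spin":0},{"slide":[0.024,0.014,0.4],"spin":0},{"slide":[0.024,0.014,0.5],"spin":0},{"slide":[0.024,0.014,0.6],"spin":0},{"slide":[0.024,0.014,0.66],"spin":0},{"slide":[0.024,0.014,0.7],"spin":0}]}}

```text
time_s: 6.35
tool_pos: [0.6054, -0.0473, 0.0519]
orientation: [[-0.186, 0.982, -0.0], [0.982, 0.186, 0.0], [0.0, -0.0, -1.0]]
ft_force: [-0.8, -0.4, 0.3]
gripper_width: -0.001
```

Run:
```python
from cell import r,grab_frame
from h import *
s=r.sense();print(s['tool_pos'],s['ft_force']);print(lobes(grab_frame('top')),lobes(grab_frame('scene')))
s=r.sense()
steps(s,[-81,-84,-87,-90,-93,-96,-99,-102])
b=grab_frame('scene')['img'][160:280,190:350]
cv2.imwrite('pics/c2.png',cv2.resize(b,None,fx=4,fy=4,interpolation=cv2.INTER_CUBIC))
```

```text
[ 0.60542099 -0.0472507   0.05185995] [-0.80157885 -0.39007958  0.26385813]
(np.float64(-11.661622485114394), np.float64(0.9483777911765678), np.int64(323), np.float64(123.56247548752543), np.int64(84)) (np.float64(-11.27369107875637), np.float64(0.9225657369353938), np.int64(178), np.float64(131.23832694193626), np.int64(130))
([-0.005, -0.026, 0.008], np.float64(0.005))
([-0.003, -0.058, 0.008], np.float64(0.013))
([0.001, -0.09, 0.008], np.float64(0.022))
([0.006, -0.122, 0.008], np.float64(0.03))
([0.013, -0.154, 0.008], np.float64(0.038))
([0.021, -0.185, 0.008], np.float64(0.047))
([0.031, -0.215, 0.008], np.float64(0.055))
([0.043, -0.246, 0.008], np.float64(0.063))
```

View pics/c2.png

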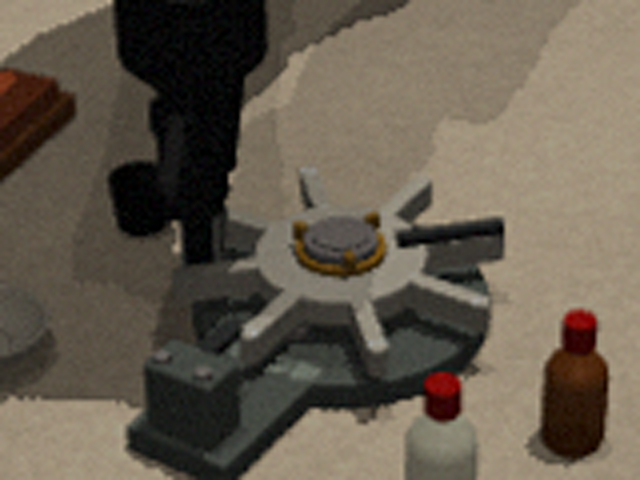

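The finger stands in the gap at (200,240) beside the lobe, with the wheel unmoved and no contact force. I'll start the arc.

Request:
{"api": "servo_tool", "payload": {"steps": [{"slide":[-0.005,-0.026,0.008],"spin":0.005},{"slide":[-0.003,-0.058,0.008],"spin":0.013},{"slide":[0.001,-0.09,0.008],"spin":0.022},{"slide":[0.006,-0.122,0.008],"spin":0.03},{"slide":[0.013,-0.154,0.008],"spin":0.038},{"slide":[0.021,-0.185,0.008],"spin":0.047},{"slide":[0.031,-0.215,0.008],"spin":0.055},{"slide":[0.043,-0.246,0.008],"spin":0.063}]}}

```text
time_s: 7.5
tool_pos: [0.5758, -0.048, 0.0518]
orientation: [[0.21, 0.978, 0.001], [0.978, -0.21, -0.0], [0.0, 0.001, -1.0]]
ft_force: [1.6, -1.5, -1.1]
gripper_width: 0.001
```

```bash
cat > m.py <<'E'
import sys
from cell import r,grab_frame
from h import *
f=grab_frame('top');s=r.sense();d=s['tool_pos'][:2]-C
print('t',s['time_s'],'finger',np.degrees(np.arctan2(d[1],d[0])),np.hypot(*d),s['tool_pos'][2],'F',np.round(s['ft_force'],1),'j7',s['joint_positions'][6])
print(np.round(lobes(f),2))
P=cloud(f);dd=P[...,:2]-C;b=(P[...,2]>.050)&(P[...,2]<.06)&(np.hypot(dd[...,0],dd[...,1])<.03);print('blank',P[b].mean(0))
if len(sys.argv)>2: steps(s,np.linspace(float(sys.argv[1]),float(sys.argv[2]),8))
E
python3 m.py -103 -110
```

```text
t 7.55 finger -102.0837811007531 0.07425019809870696 0.05178787891064892 F [ 1.8 -1.1 -0.4] j7 -0.45314510067514124
[ 18.58   0.95 258.   108.42  89.  ]
blank [0.59052538 0.02487628 0.05301635]
([0.002, -0.01, 0.007], np.float64(0.002))
([0.002, -0.021, 0.007], np.float64(0.005))
([0.003, -0.031, 0.007], np.float64(0.008))
([0.003, -0.042, 0.007], np.float64(0.01))
([0.004, -0.053, 0.007], np.float64(0.013))
([0.005, -0.064, 0.007], np.float64(0.016))
([0.006, -0.074, 0.007], np.float64(0.019))
([0.008, -0.085, 0.006], np.float64(0.021))
```

Request:
{"api": "servo_tool", "payload": {"steps": [{"slide":[0.002,-0.016,0.007],"spin":0.004},{"slide":[0.003,-0.031,0.007],"spin":0.008},{"slide":[0.004,-0.047,0.007],"spin":0.012},{"slide":[0.005,-0.064,0.007],"spin":0.016},{"slide":[0.007,-0.08,0.007],"spin":0.02},{"slide":[0.01,-0.097,0.007],"spin":0.024},{"slide":[0.013,-0.113,0.007],"spin":0.028},{"slide":[0.016,-0.128,0.007],"spin":0.032}]}}

```text
time_s: 8.55
tool_pos: [0.5606, -0.0425, 0.0505]
orientation: [[0.4, 0.917, -0.0], [0.917, -0.4, 0.0], [-0.0, -0.0, -1.0]]
ft_force: [-5.7, 0.6, 1.4]
gripper_width: 0.001
```

```bash
python3 m.py -117 -138
```

```text
t 8.6 finger -114.5413493172341 0.07381548715811317 0.05039543349164916 F [-3.7  1.5  1.4] j7 -0.628853430058754
[ -8.66   0.95 265.    81.1   90.  ]
blank [0.59079061 0.02455519 0.05302911]
([-0.001, -0.026, -0.005], np.float64(0.009))
([0.002, -0.059, -0.005], np.float64(0.018))
([0.007, -0.091, -0.005], np.float64(0.026))
([0.013, -0.122, -0.005], np.float64(0.034))
([0.02, -0.154, -0.005], np.float64(0.043))
([0.03, -0.185, -0.005], np.float64(0.051))
([0.041, -0.215, -0.005], np.float64(0.059))
([0.053, -0.245, -0.005], np.float64(0.068))
```

One click is done (rib 123.5 → 81, about to settle at 78.3). I'll go on to the gap centre.

Request:
{"api": "servo_tool", "payload": {"steps": [{"slide":[-0.001,-0.026,-0.005],"spin":0.009},{"slide":[0.002,-0.059,-0.005],"spin":0.018},{"slide":[0.007,-0.091,-0.005],"spin":0.026},{"slide":[0.013,-0.122,-0.005],"spin":0.034},{"slide":[0.02,-0.154,-0.005],"spin":0.043},{"slide":[0.03,-0.185,-0.005],"spin":0.051},{"slide":[0.041,-0.215,-0.005],"spin":0.059},{"slide":[0.053,-0.245,-0.005],"spin":0.068}]}}

```text
time_s: 9.6
tool_pos: [0.5367, -0.0256, 0.0512]
orientation: [[0.744, 0.668, 0.001], [0.668, -0.744, -0.0], [0.0, 0.001, -1.0]]
ft_force: [2.6, -3.6, -0.3]
gripper_width: -0.0
```

```bash
python3 m.py -141 -162
```

```text
t 9.65 finger -137.51710973309108 0.07387947281934723 0.05121056326075692 F [ 0.6 -3.6 -1. ] j7 -1.0172930440285575
[-16.35   0.95 243.    73.25  94.  ]
blank [0.58887695 0.03856084 0.05278898]
([-0.0, -0.037, 0.002], np.float64(0.008))
([0.002, -0.07, 0.002], np.float64(0.016))
([0.006, -0.102, 0.002], np.float64(0.024))
([0.012, -0.133, 0.002], np.float64(0.033))
([0.019, -0.165, 0.002], np.float64(0.041))
([0.028, -0.196, 0.002], np.float64(0.049))
([0.039, -0.226, 0.002], np.float64(0.058))
([0.051, -0.256, 0.002], np.float64(0.066))
```

Request:
{"api": "servo_tool", "payload": {"steps": [{"slide":[0,-0.037,0.002],"spin":0.008},{"slide":[0.002,-0.07,0.002],"spin":0.016},{"slide":[0.006,-0.102,0.002],"spin":0.024},{"slide":[0.012,-0.133,0.002],"spin":0.033},{"slide":[0.019,-0.165,0.002],"spin":0.041},{"slide":[0.028,-0.196,0.002],"spin":0.049},{"slide":[0.039,-0.226,0.002],"spin":0.058},{"slide":[0.051,-0.256,0.002],"spin":0.066}]}}

```text
time_s: 10.65
tool_pos: [0.5204, 0.002, 0.0509]
orientation: [[0.95, 0.313, 0.0], [0.313, -0.95, 0.0], [0.0, -0.0, -1.0]]
ft_force: [-0.1, -1.4, -0.6]
gripper_width: -0.002
```

```bash
python3 m.py -164 -176
```

```text
t 10.7 finger -162.64838665992104 0.07401800243101768 0.050895526347953676 F [-0.8  1.7  1. ] j7 -1.4079501137391737
[ -8.74   0.95 222.    35.68  71.  ]
blank [nan nan nan]
([0.001, -0.015, -0.001], np.float64(0.006))
([0.001, -0.033, -0.001], np.float64(0.011))
([0.003, -0.051, -0.001], np.float64(0.015))
([0.005, -0.07, -0.001], np.float64(0.02))
([0.008, -0.088, -0.001], np.float64(0.025))
([0.011, -0.106, -0.001], np.float64(0.03))
([0.015, -0.124, -0.001], np.float64(0.035))
([0.019, -0.142, -0.001], np.float64(0.039))m.py:7: RuntimeWarning: Mean of empty slice.
  P=cloud(f);dd=P[...,:2]-C;b=(P[...,2]>.050)&(P[...,2]<.06)&(np.hypot(dd[...,0],dd[...,1])<.03);print('blank',P[b].mean(0))
  ret = um.true_divide(
```

Two clicks done. I'll advance to just short of contact, let it settle and check.

Request:
{"api": "servo_tool", "payload": {"steps": [{"slide":[0.001,-0.015,-0.001],"spin":0.006},{"slide":[0.001,-0.033,-0.001],"spin":0.011},{"slide":[0.003,-0.051,-0.001],"spin":0.015},{"slide":[0.005,-0.07,-0.001],"spin":0.02},{"slide":[0.007,-0.08,-0.001],"spin":0.023},{"slide":[0.008,-0.088,-0.001],"spin":0.025},{"slide":[0.008,-0.088,-0.001],"spin":0.025},{"slide":[0.008,-0.088,-0.001],"spin":0.025}]}}

```text
time_s: 11.7
tool_pos: [0.518, 0.0121, 0.051]
orientation: [[0.987, 0.162, -0.0], [0.162, -0.987, 0.0], [-0.0, -0.0, -1.0]]
ft_force: [-0.9, -0.3, -0.1]
gripper_width: 0.002
```

```bash
python3 m.py -174 -195 2>/dev/null; python3 -c "
from cell import grab_frame
from h import *
print(lobes(grab_frame('scene')))"
```

```text
t 11.75 finger -170.13738804524704 0.07390824350934085 0.051021128022175566 F [-0.8  0.1 -0.4] j7 -1.5515460533014689
[-11.18   0.95 156.    32.91  81.  ]
blank [nan nan nan]
([0.0, -0.042, 0.0], np.float64(0.009))
([0.003, -0.074, 0.0], np.float64(0.018))
([0.007, -0.106, 0.0], np.float64(0.026))
([0.013, -0.137, 0.0], np.float64(0.034))
([0.021, -0.169, 0.0], np.float64(0.043))
([0.03, -0.2, 0.0], np.float64(0.051))
([0.041, -0.23, 0.0], np.float64(0.059))
([0.054, -0.26, 0.0], np.float64(0.068))
(np.float64(-10.738111364390631), np.float64(0.9421178385984543), np.int64(136), np.float64(64.40315413734757), np.int64(133))
```

Settled with the rib at 33.3°, one click short. This is the last push.

Request:
{"api": "servo_tool", "payload": {"steps": [{"slide":[0,-0.042,0],"spin":0.009},{"slide":[0.003,-0.074,0],"spin":0.018},{"slide":[0.007,-0.106,0],"spin":0.026},{"slide":[0.013,-0.137,0],"spin":0.034},{"slide":[0.021,-0.169,0],"spin":0.043},{"slide":[0.03,-0.2,0],"spin":0.051},{"slide":[0.041,-0.23,0],"spin":0.059},{"slide":[0.054,-0.26,0],"spin":0.068}]}}

```text
time_s: 12.8
tool_pos: [0.519, 0.0437, 0.0509]
orientation: [[0.965, -0.264, -0.001], [-0.264, -0.965, -0.0], [-0.001, 0.0, -1.0]]
ft_force: [-2.6, -1.0, 1.4]
gripper_width: -0.001
```

```bash
python3 m.py -196 -207 2>/dev/null
```

```text
t 12.85 finger 164.62713138631213 0.074228113700746 0.050925918535178666 F [-1.8  0.2  0.5] j7 -1.9580651951313541
[ 15.54   0.95 145.    14.12  75.  ]
blank [nan nan nan]
([0.002, -0.007, -0.001], np.float64(0.002))
([0.002, -0.024, -0.001], np.float64(0.006))
([0.003, -0.041, -0.001], np.float64(0.01))
([0.005, -0.057, -0.001], np.float64(0.015))
([0.006, -0.074, -0.001], np.float64(0.019))
([0.009, -0.091, -0.001], np.float64(0.023))
([0.011, -0.108, -0.001], np.float64(0.028))
([0.014, -0.124, -0.001], np.float64(0.032))
```

Request:
{"api": "servo_tool", "payload": {"steps": [{"slide":[0.002,-0.016,-0.001],"spin":0.004},{"slide":[0.003,-0.033,-0.001],"spin":0.008},{"slide":[0.005,-0.05,-0.001],"spin":0.013},{"slide":[0.006,-0.066,-0.001],"spin":0.017},{"slide":[0.007,-0.083,-0.001],"spin":0.021},{"slide":[0.01,-0.1,-0.001],"spin":0.025},{"slide":[0.012,-0.115,-0.001],"spin":0.029},{"slide":[0.015,-0.13,-0.001],"spin":0.033}]}}

```text
time_s: 13.85
tool_pos: [0.5254, 0.059, 0.0512]
orientation: [[0.89, -0.456, 0.0], [-0.456, -0.89, 0.0], [0.0, -0.0, -1.0]]
ft_force: [0.4, 1.4, -0.6]
gripper_width: -0.002
```

```bash
python3 m.py -208 -214 2>/dev/null
```

```text
t 13.9 finger 152.27476901549772 0.07382446769499526 0.05120675232851033 F [ 1.   3.2 -0. ] j7 -2.145541414991088
[-11.22   0.95 184.   -12.11  36.  ]
blank [nan nan nan]
([-0.001, -0.003, 0.002], np.float64(0.002))
([-0.001, -0.012, 0.002], np.float64(0.005))
([-0.001, -0.021, 0.002], np.float64(0.007))
([-0.0, -0.031, 0.002], np.float64(0.009))
([0.0, -0.04, 0.002], np.float64(0.012))
([0.001, -0.049, 0.002], np.float64(0.014))
([0.002, -0.058, 0.002], np.float64(0.017))
([0.003, -0.067, 0.002], np.float64(0.019))
```

Snapped, with the rib at about -11.5°, in line with the pointer. I'll centre the finger in its gap, then lift straight up.

Request:
{"api": "servo_tool", "payload": {"steps": [{"slide":[-0.001,-0.012,0.002],"spin":0.005},{"slide":[0,-0.031,0.002],"spin":0.009},{"slide":[0.001,-0.049,0.002],"spin":0.014},{"slide":[0.003,-0.065,0.002],"spin":0.019},{"slide":[0.003,-0.065,0.002],"spin":0.019},{"slide":[0.003,-0.065,-0.03],"spin":0.019},{"slide":[0.003,-0.065,-0.1],"spin":0.019},{"slide":[0.003,-0.065,-0.2],"spin":0.019}]}}

```text
time_s: 14.9
tool_pos: [0.529, 0.0652, 0.0759]
orientation: [[0.83, -0.558, -0.0], [-0.558, -0.83, 0.0], [-0.0, 0.0, -1.0]]
ft_force: [0.3, -0.1, 0.8]
gripper_width: -0.002
```

Request:
{"api": "servo_tool", "payload": {"steps": [{"slide":[0,0,-0.1],"spin":0},{"slide":[0,0,-0.22],"spin":0},{"slide":[0,0,-0.35],"spin":0},{"slide":[0,0,-0.48],"spin":0},{"slide":[0,0,-0.62],"spin":0},{"slide":[0,0,-0.75],"spin":0},{"slide":[0,0,-0.9],"spin":0},{"slide":[0,0,-1],"spin":0}]}}

```text
time_s: 15.9
tool_pos: [0.5292, 0.0653, 0.1964]
orientation: [[0.83, -0.558, 0.001], [-0.558, -0.83, 0.0], [0.0, -0.001, -1.0]]
ft_force: [0.4, -0.1, -0.2]
gripper_width: -0.001
```

Request:
{"api": "servo_tool", "payload": {"steps": [{"slide":[-0.08,0,0],"spin":-0.01},{"slide":[-0.16,0,0],"spin":-0.02},{"slide":[-0.26,0,0],"spin":-0.03},{"slide":[-0.36,0,-0.1],"spin":-0.04},{"slide":[-0.46,0,-0.2],"spin":-0.05},{"slide":[-0.54,0,-0.3],"spin":-0.06},{"slide":[-0.6,0,-0.35],"spin":-0.07},{"slide":[-0.6,0,-0.35],"spin":-0.07}]}}

```text
time_s: 16.9
tool_pos: [0.4692, 0.106, 0.2384]
orientation: [[0.989, -0.149, 0.002], [-0.149, -0.989, 0.001], [0.001, -0.001, -1.0]]
ft_force: [0.4, 0.7, 0.4]
gripper_width: 0.003
```

```bash
python3 m.py 2>/dev/null
python3 - <<'E'
from cell import r,grab_frame
from h import *
f=grab_frame('scene');print(lobes(f));a=grab_frame('top')['img'][90:270,215:415];b=f['img'][110:290,180:380]
cv2.imwrite('pics/c3.png',cv2.resize(np.hstack([a,b]),None,fx=2,fy=2,interpolation=cv2.INTER_CUBIC))
E
```

```text
t 16.95 finger 146.31481251471095 0.14601087334047558 0.2378933138757274 F [ 0.4 -0.1  0.1] j7 -2.0506889551915903
[-11.52   0.95 392.   -13.04  70.  ]
blank [0.5901463  0.02516632 0.05311256]
(np.float64(-11.187918604494165), np.float64(0.9338699232204496), np.int64(129), np.float64(-8.312959505117716), np.int64(97))
```

View pics/c3.png

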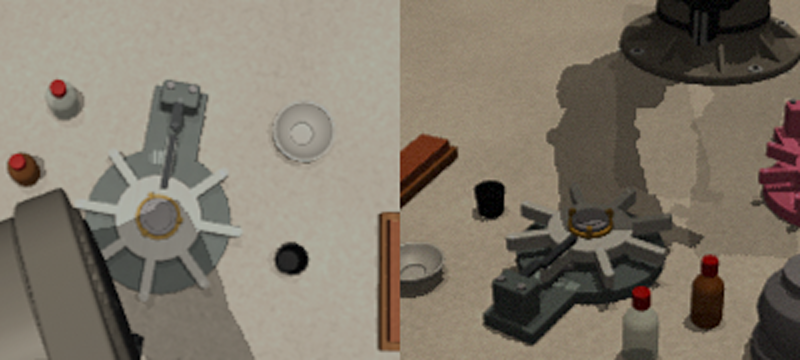

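The ribbed lobe at (170,150) lies right under the pointer (178,118). The fixture, bottles, loupe and dish are where they were, and the arm is clear.

```bash
python3 -c "
from cell import r
r.finish_job()"
```

```text
the job is handed in; nothing more can be done
```

The ribbed lobe now rests in its click at the pointer, and the job is handed in at about 17 s of the 67 s allowed.

With the fingers shut, I lowered the fingertips into a gap between lobes. I pushed one lobe clockwise through three clicks and watched each click from the top camera. Then I centred the finger in its gap and lifted clear.

**Wheel:** the lobes sit at -11.5° (top camera), against -11.7° at the start, so the wheel is settled in a click. The picture shows the rib under the pointer. The rib bearing itself reads -13.0° from the top camera and -8.3° from the scene camera. That measure is coarse, and the scene camera was off on the rib earlier too.

**Fixture and bench:** the watch back measures within about 1 mm of where it began, so the fixture has not shifted noticeably. The oil and solvent bottles, loupe and dish look unmoved. The stone and vise were only partly in the last picture, and I did not measure any of the bystanders.

**Forces:** the wrist force stayed under about 6 N in every reading taken at the end of a move. The highest was when the following lobe touched the finger after the first click.

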